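# Find the heavy side of a flywheel on its balancing carrier

### The job

Push the carrier with the flywheel along the rollers until it is fully home against the bumpers in the bay at the right. Then turn the flywheel by its crank handle to feel on which side of the disc its hidden counterweight sits (it has nothing to do with where the handle is), and bring that heavy side straight down, to within about ten degrees. Finish while gripping the crank handle, holding the wheel still and not letting go, with the carrier still home; leave the tape, the timer and the freezer box alone.

Things in the scene. Friction and masses are not known exactly. Their poses are not given: they have to be found in the camera images.
- track: fixed roller track on the bench, 226 wide (its x) x 462 long (its y) mm, origin under its centre at bench height, y along the track. Nine free-turning steel rollers, tops 40 mm above the bench; they drag on the carrier with 1 to 2 N. Side rails (tops 52 mm) guide the carrier, 4 mm play each side. The +y (left) end is open. A wall shelf overhangs beyond world x = 0.64 m, 0.42 m up.
- bay (a point): middle between the two rubber bumpers on the track's end stop, on their faces, 60 mm high; (0, -214, 60) mm in the track's frame. The bay is the last 190 mm of the track before it, with grey side cheeks 77 mm high. The carrier is fully home when its -y edge is on the bumpers.
- carrier: loose grey tray, 194 (x) x 180 (y) mm, plate 12 mm thick, about 3.8 kg with the wheel, on the rollers; origin under its centre, axes parallel to the track's. Fully home, its origin is at y = -124 mm in the track's frame. Two posts (40 mm wide, between y = 4 and 62 mm, tops 140 mm above the origin) carry the flywheel between them.
- push_bar (a point): middle of the level steel bar of the carrier's push handle: bar 10 mm thick along x, about 110 mm long, centre at (0, 80, 150) mm in the carrier's frame, 190 mm above the bench, at its +y (left) end. Push it toward the track's -y, or pinch it.
- axle (a point): point on the flywheel's axle at (0, 0, 120) mm in the carrier's frame, 160 mm above the bench; the axle lies along the carrier's y. The wheel is a steel disc, radius 70 mm, 24 mm thick, centred at y = 33 mm. On the axle's right (-y) end sits an even-ended crank arm (y = -4 to -12 mm) with one handle at its tip; arm and handle are as good as balanced.
- crank (a point): point to grip on the crank handle: a black sleeve, 16 mm thick, 62 mm long along y, that spins freely on its pin 55 mm from the axle (so an upright hand can carry it all round); the point is 62 mm to the -y side of point axle, mid-sleeve. Turning by it takes up to 10 N.
- flywheel (a joint): turn of the wheel and crank about the carrier's +y axis, rad, no stops: 0 with the handle straight above the axle, positive as it moves from there toward the carrier's +x. Bearings drag with about 0.26 N m both ways, a little more than the hidden weight's pull (0.15 to 0.24), so the wheel stays where left; turning is heavy while the weight rises, light while it sinks.
- tape: loose roll of tan tape lying flat, 104 mm across, 25 mm high, origin under its centre; leave alone
- timer: loose white bench timer, 77x77x21 mm, origin under its centre; leave alone
- freezer_box: loose white card box, 80x80x50 mm, origin under its centre; leave alone

How it is judged:
By the outcome, as a careful person would: the job done as asked, in the order asked, and still so for the second after the job is handed in, while the arm keeps its last pose, push and grip.
It also fails if it takes over 61 s, if anything falls off the work surface, if the arm or the gripper's body presses on something with over 40 N, if the wrist force passes 120 N, or if a joint passes its speed limit or range.

### The arm

A 7-joint arm with a two-finger parallel gripper is mounted at the origin on a cart in front of the work surface, level with it; the furniture and walls round the work are solid. World frame = base frame: x ahead of the robot, y to its left, z up, the work surface at z = 0. Lengths are in mm, angles in degrees, forces in N, time in s.
With the tool pointing down it reaches from about 350 to 900 mm from the base axis. Payload 8.1 kg.
Tool frame: the origin (TCP) lies at the very end of the fingers, on their centre line; the grasp point (between the pads) lies bot.grip_depth behind it (bot.grip_depth is the distance from the TCP to the grasp point, in mm); z points along the fingers, y is the line along which they close (so a half turn about z gives the same grasp; the last joint's range is limited). The gripper opens to 92 mm and grips with 3 to 60 N. Pads are 19 mm wide; open, the fingers measure 130 mm over their backs; the gripper's body (75 mm by 190 mm) begins 47 mm behind the grasp point.
Start: joints at [69.866, 24.895, 1.432, 90.138, -0.665, 64.973, -4.303], TCP at [153.876, -605.775, 226.742] pointing down, gripper open.
Joint ranges: [-149.89, 149.89], [-25.12, 119.58], [-72.63, 75.52], [4.76, 147.25], [-75.54, 255.54], [6.69, 114.76], [-157.13, 157.13]. Speed limits (degrees/s): [127.2, 127.2, 172.46, 172.46, 180, 180, 180].

### API

Orientations are given as a 3x3 rotation matrix whose columns are the frame's x, y, z axes.
In Python, from cell import bot, eyes, ticket gives the robot as it stands.
- The arm moves only by the shell command python3 -m pendant 'ROWS' [FORCE]. ROWS is JSON, a list of rows, each an object of numbers: "tx", "ty", "tz": the shift along the tool's x, y, z in units of 30 mm (1.0 is 30 mm); "wx", "wy", "wz": the turn, a rotation vector about the tool's x, y, z in units of 8 degrees (1.0 is 8 degrees); "claw": the finger opening in mm, from 0 to 91.8. In form: [{"tx": .., "ty": .., "tz": .., "wx": .., "wy": .., "wz": .., "claw": ..}, ...]. A call has 1 to 20 rows; each row is the pose to reach, as a shift and turn from the pose commanded when the call began, along the tool's axes at that moment; what a row does not reach only later rows make up. A row lasts 1/8 s, in which the tool goes at most 62.5 mm and 10.7 degrees, less where a joint would pass 70% of its speed; a pose out of reach is approached as far as the arm can. A call with a gripper value outside its range is refused whole. The fingers move at their own pace and stop on an object; FORCE is the grip in N (left out, the last holds). Time passes only in rows, so rows that repeat a pose let the fingers close. It gives the time, the measured TCP pose, the force, the opening and the grip force at its end, in the units of the state.
- bot.get_obs(): the state, without advancing time (a new reading comes with each control period).
- eyes.camera(name): name is "scene" or "top" or "wrist"; returns the picture (384x512x3 uint8, blue, green, red); there is no depth.
- eyes.camera_model(name): a dict with "fovy" (degrees; the focal length in pixels is half the picture's height over the tangent of half this angle, whatever the lens; pixels are square), "cx", "cy" (the principal point, pixels), "k1" (the pictures are not rectified: a ray, as slopes to the right and down, at radius r is drawn at 1 + k1 r^2 times it, then the intrinsics apply), "xyz" and "rotation" of the camera in the world. Camera axes: x right, y down, z forward; pixel columns grow to the right and rows downward; lengths in mm; the calibration is good to about 2 mm. A picture is of the moment at which its call begins: read the wrist's pose just before it. camera_model takes no time and is no camera call; for the wrist camera it gives the pose at the moment of the call.
- ticket.sign_off(): hands the job in; it is judged then, once.
The state is a dict: "t": time; "joint_pos": joint angles; "dq": joint speeds; "effort": joint torques, N m; "ee_pos": TCP position; "orientation": TCP orientation; "wrist_force": force on the tool from outside, world axes, zero at the start; "moment": the same for the moment, N m; "finger_gap": finger opening in mm; "finger_force": force on a finger pad.
Only numpy, scipy, OpenCV 4.12 (cv2) and the standard library are available. Lean on these libraries where they do the work, as an engineer would, in place of code of your own. Each camera call takes 0.05 s, during which the arm holds its last target. There are 200 camera calls.

## Working session

There is one attempt and no reset: what is moved stays moved. The work goes in short steps, Python scripts to look and compute and a shell command to move; the robot and the scene stay as the last step left them, time stands still between calls to the robot, and variables do not carry over. Pictures are saved under pics/ and viewed, at most 10 in all, crops included, and the job is handed in when it is done.

```bash
mkdir -p pics; cat > h.py <<'E'
import numpy as np,cv2
from cell import bot,eyes,ticket
def ray(m,u,v):
    f=192/np.tan(np.radians(m['fovy'])/2)
    d=np.array([(u-m['cx'])/f,(v-m['cy'])/f]);s=d.copy()
    for _ in range(30): s=d/(1+m['k1']*(s@s))
    return np.array(m['xyz'],float),np.array(m['rotation'])@np.array([s[0],s[1],1])
def onz(m,u,v,z):
    o,d=ray(m,u,v);return o+d*(z-o[2])/d[2]
def proj(m,p):
    f=192/np.tan(np.radians(m['fovy'])/2)
    q=np.array(m['rotation']).T@(np.array(p,float)-m['xyz']);s=q[:2]/q[2];s=s*(1+m['k1']*(s@s))
    return s*f+[m['cx'],m['cy']]
E
python3 - <<'E'
from h import *
ims=[eyes.camera(n) for n in ("scene","top")]
for n,i in zip(("scene","top"),ims): cv2.imwrite(f"pics/{n}0.png",i); print({k:np.round(v,3).tolist() for k,v in eyes.camera_model(n).items()})
cv2.imwrite("pics/a.png",cv2.resize(ims[0],(800,600)));cv2.imwrite("pics/b.png",cv2.resize(ims[1],(800,600)))
o=bot.get_obs();print(o,bot.grip_depth)
E
```

```text
{'fovy': 45.067, 'cx': 259.398, 'cy': 194.442, 'k1': 0.038, 'xyz': [-24.695, 713.867, 1218.963], 'rotation': [[-0.811, -0.452, 0.372], [-0.585, 0.638, -0.5], [-0.011, -0.623, -0.782]]}
{'fovy': 44.51, 'cx': 257.854, 'cy': 183.099, 'k1': -0.159, 'xyz': [163.101, -2.531, 1538.704], 'rotation': [[0.13, -0.965, 0.227], [-0.991, -0.128, 0.025], [0.005, -0.228, -0.974]]}
{'t': 0.1, 'joint_pos': array([69.8653868 , 24.93233137,  1.42869464, 90.18205099, -0.66581812,
       64.97392866, -4.30352683]), 'dq': array([ 0.00640472, -0.10989004,  0.08691077, -0.04130131,  0.0447136 ,
        0.02180647,  0.04251547]), 'effort': array([ 3.74531548e-03, -6.69135475e+01,  9.88028795e-01, -3.15147436e+01,
       -6.06593722e-02,  3.74877232e-02,  1.20597824e-04]), 'ee_pos': array([ 153.7776715 , -605.3247962 ,  226.03679466]), 'orientation': array([[ 9.69218104e-01,  2.46203329e-01, -4.32865935e-04],
       [ 2.46203692e-01, -9.69217199e-01,  1.32787430e-03],
       [-9.26140350e-05, -1.39357301e-03, -9.99999025e-01]]), 'wrist_force': array([-0.36081374, -0.74809974, -0.53575233]), 'moment': array([-0.03886037,  0.0252192 ,  0.03517763]), 'finger_force': 0.0, 'finger_gap': 91.66730517734139} 18.8
```

View pics/a.png

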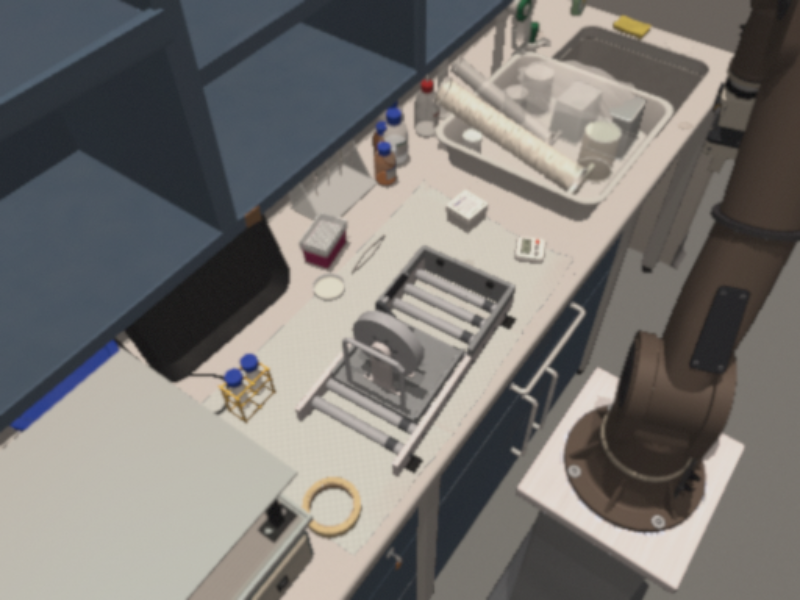

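View pics/b.png

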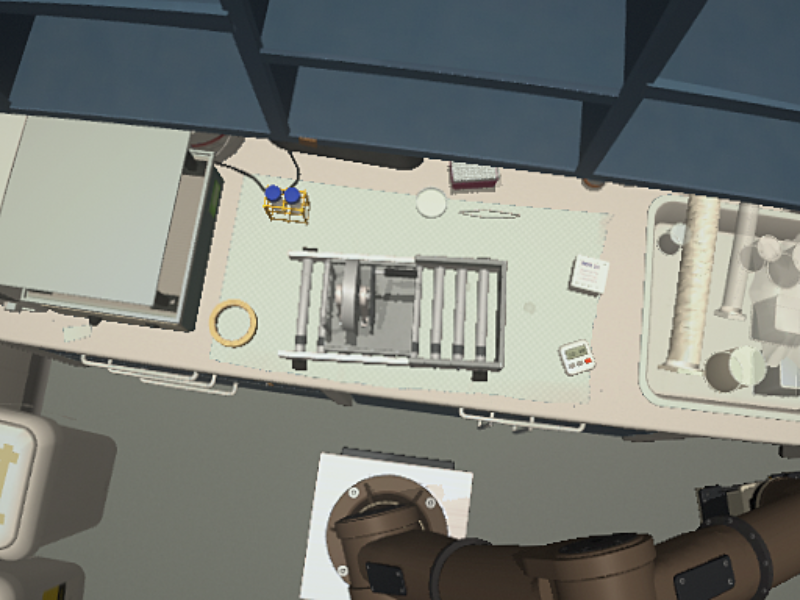

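The pictures show the track mid-bench at about (280–505, 250–370) in the top view, with the carrier in its left-middle. The tape is at (233,323), and the timer (577,357) and box (590,273) are to the right. I'll zoom in next.

```bash
python3 - <<'E'
from h import *
t=cv2.imread("pics/top0.png")[150:250,170:335]; s=cv2.imread("pics/scene0.png")[150:305,185:335]
a=cv2.resize(t,None,fx=4.8,fy=4.8,interpolation=cv2.INTER_CUBIC)
cv2.imwrite("pics/c.png",a)
b=cv2.resize(s,None,fx=3.8,fy=3.8,interpolation=cv2.INTER_CUBIC);cv2.imwrite("pics/d.png",b);print(a.shape,b.shape)
E
```

```text
(480, 792, 3) (589, 570, 3)
```

View pics/c.png

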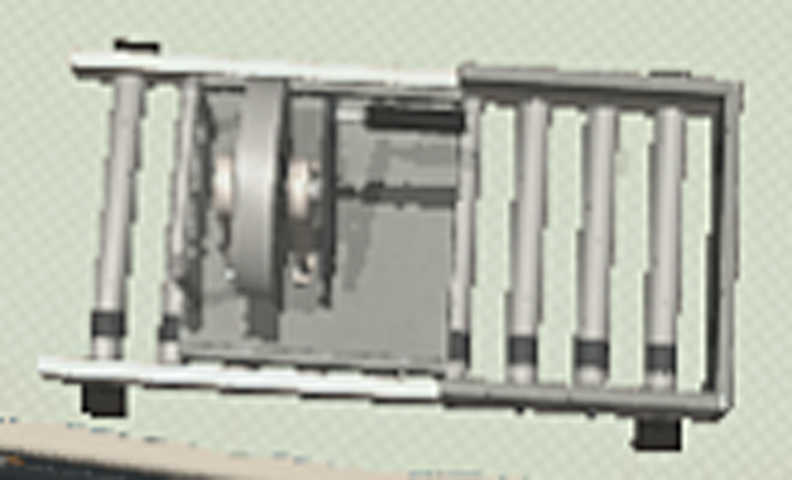

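View pics/d.png

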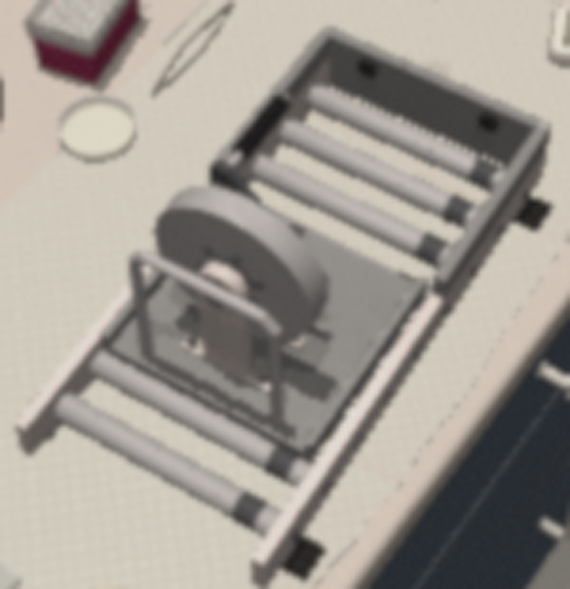

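The crops show the sleeve black at top crop (365–465, 118), so the handle lies toward +x. The bay corners are at (742,85) and (725,415), and the rail's open ends at (72,58) and (42,365).

```bash
python3 - <<'E'
from h import *
mt=eyes.camera_model("top");ms=eyes.camera_model("scene")
T=lambda x,y:(170+x/4.8,150+y/4.8); S=lambda x,y:(185+x/3.8,150+y/3.8)
def p(n,m,uv,z):print(n,onz(m,*uv,z)[:2].round(1))
for n,c,z in [("railend+x",(72,54),52),("railend-x",(42,365),52),("bay far+x",(742,83),77),("bay far-x",(727,415),77),("bay near+x",(462,66),77),("bay near-x",(441,402),77),("carr -y,-x",(445,375),52),("carr+y -x",(185,355),52),("sleeve a 160",(365,118),160),("sleeve b",(465,118),160)]: p(n,mt,T(*c),z)
for n,c,z in [("railend+x",(22,430),52),("railend-x",(260,570),52),("bay far+x",(330,30),77),("bay far-x",(548,128),77),("carr+y-x",(310,452),52),("carr-y-x",(422,290),52),("bar a",(135,258),190),("bar b",(278,325),190)]: p("S "+n,ms,S(*c),z)
# sleeve by two rays
def tri(c1,c2):
    o1,d1=ray(mt,*T(*c1));o2,d2=ray(ms,*S(*c2))
    k=np.linalg.lstsq(np.c_[d1,-d2],o2-o1,rcond=None)[0];return ((o1+k[0]*d1+o2+k[1]*d2)/2).round(1),np.linalg.norm(o1+k[0]*d1-o2-k[1]*d2).round(1)
print("sleeve tip",tri((465,118),(280,103)),"mid-visible",tri((415,118),(250,140)))
E
```

```text
railend+x [550.8 283.2]
railend-x [335.7 267.8]
bay far+x [ 583.7 -172.9]
bay far-x [ 359.1 -185.5]
bay near+x [570.4  16. ]
bay near-x [343.6   0.8]
carr -y,-x [364.9   0.6]
carr+y -x [355.2 173.9]
sleeve a 160 [505.4  71.3]
sleeve b [513.7   8.7]
S railend+x [543.1 287.2]
S railend-x [328.  274.9]
S bay far+x [ 575.8 -168.4]
S bay far-x [ 361.1 -181.8]
S carr+y-x [354. 176.]
S carr-y-x [365.7   3.5]
S bar a [503.  183.6]
S bar b [385.4 170.6]
sleeve tip (array([503.2,   7.9, 195. ]), np.float64(3.4)) mid-visible (array([505.7,  39.8, 178.7]), np.float64(1.8))
```

```bash
cat >> h.py <<'E'
from scipy.spatial.transform import Rotation as Ro
YAW=3.8
a=np.radians(YAW);X=np.array([np.cos(a),np.sin(a),0]);Y=np.array([-np.sin(a),np.cos(a),0])
GOAL=np.c_[Y,X,[0,0,-1]]
def rows(pts):
    o=bot.get_obs();R=o['orientation'];p=o['ee_pos']
    w=R.T@(np.array(Ro.from_matrix(GOAL@R.T).as_rotvec(degrees=True)))/8
    for q in pts: print(np.round(R.T@(np.array(q)-p)/30,2),"w",w.round(2))
E
python3 - <<'E'
from h import *
rows([(450,-300,300),(446,225,300),(446,225,165)])
E
```

```text
[12.08 -7.44 -2.46] w [-0.01 -0.01 -9.94]
[ 16.25 -24.43  -2.43] w [-0.01 -0.01 -9.94]
[ 16.26 -24.42   2.07] w [-0.01 -0.01 -9.94]
```

```bash
python3 -m pendant '[{"tx":12.1,"ty":-7.4,"tz":-2.5,"wz":-3,"claw":0},{"tx":12.1,"ty":-7.4,"tz":-2.5,"wz":-3,"claw":0},{"tx":12.1,"ty":-7.4,"tz":-2.5,"wz":-5,"claw":0},{"tx":12.1,"ty":-7.4,"tz":-2.5,"wz":-5,"claw":0},{"tx":12.1,"ty":-7.4,"tz":-2.5,"wz":-7,"claw":0},{"tx":12.1,"ty":-7.4,"tz":-2.5,"wz":-7,"claw":0},{"tx":12.1,"ty":-7.4,"tz":-2.5,"wz":-9.94,"claw":0},{"tx":12.1,"ty":-7.4,"tz":-2.5,"wz":-9.94,"claw":0},{"tx":16.25,"ty":-24.4,"tz":-2.5,"wz":-9.94,"claw":0},{"tx":16.25,"ty":-24.4,"tz":-2.5,"wz":-9.94,"claw":0},{"tx":16.25,"ty":-24.4,"tz":-2.5,"wz":-9.94,"claw":0},{"tx":16.25,"ty":-24.4,"tz":-2.5,"wz":-9.94,"claw":0},{"tx":16.25,"ty":-24.4,"tz":-2.5,"wz":-9.94,"claw":0},{"tx":16.25,"ty":-24.4,"tz":-2.5,"wz":-9.94,"claw":0},{"tx":16.25,"ty":-24.4,"tz":-2.5,"wz":-9.94,"claw":0},{"tx":16.25,"ty":-24.4,"tz":-2.5,"wz":-9.94,"claw":0},{"tx":16.25,"ty":-24.4,"tz":-2.5,"wz":-9.94,"claw":0},{"tx":16.25,"ty":-24.4,"tz":-2.5,"wz":-9.94,"claw":0},{"tx":16.25,"ty":-24.4,"tz":-2.5,"wz":-9.94,"claw":0}]'
python3 - <<'E'
from h import *
rows([(446,225,300),(446,225,165)])
m=eyes.camera_model("wrist");i=eyes.camera("wrist");cv2.imwrite("pics/w.png",i);print(bot.get_obs()['joint_pos'])
import json;json.dump({k:np.array(v).tolist() for k,v in m.items()},open('w.json','w'))
E
```

```text
[ 16.25 -24.43  -2.43] w [-0.01 -0.01 -9.94]
[ 16.26 -24.42   2.07] w [-0.01 -0.01 -9.94]
[69.86658962 24.9259148   1.43069438 90.17672289 -0.66415993 64.97333176
 -4.30388381]schema error: expected keys tx, ty, tz, wx, wy, wz, claw
```

View pics/w.png

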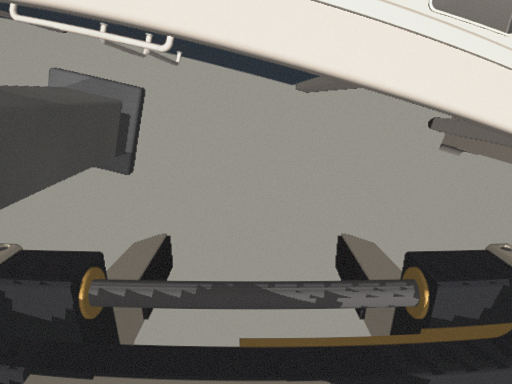

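The move was refused because every row needs all seven keys. The wrist view shows only the open fingers above the floor.

```bash
python3 -m pendant '[{"tx":12.1,"ty":-7.4,"tz":-2.5,"wx":0,"wy":0,"wz":-1,"claw":0},{"tx":12.1,"ty":-7.4,"tz":-2.5,"wx":0,"wy":0,"wz":-2,"claw":0},{"tx":12.1,"ty":-7.4,"tz":-2.5,"wx":0,"wy":0,"wz":-3,"claw":0},{"tx":12.1,"ty":-7.4,"tz":-2.5,"wx":0,"wy":0,"wz":-4,"claw":0},{"tx":12.1,"ty":-7.4,"tz":-2.5,"wx":0,"wy":0,"wz":-5,"claw":0},{"tx":12.1,"ty":-7.4,"tz":-2.5,"wx":0,"wy":0,"wz":-6,"claw":0},{"tx":12.1,"ty":-7.4,"tz":-2.5,"wx":0,"wy":0,"wz":-7,"claw":0},{"tx":16.25,"ty":-24.4,"tz":-2.5,"wx":0,"wy":0,"wz":-8,"claw":0},{"tx":16.25,"ty":-24.4,"tz":-2.5,"wx":0,"wy":0,"wz":-9,"claw":0},{"tx":16.25,"ty":-24.4,"tz":-2.5,"wx":0,"wy":0,"wz":-9.94,"claw":0},{"tx":16.25,"ty":-24.4,"tz":-2.5,"wx":0,"wy":0,"wz":-9.94,"claw":0},{"tx":16.25,"ty":-24.4,"tz":-2.5,"wx":0,"wy":0,"wz":-9.94,"claw":0},{"tx":16.25,"ty":-24.4,"tz":-2.5,"wx":0,"wy":0,"wz":-9.94,"claw":0},{"tx":16.25,"ty":-24.4,"tz":-2.5,"wx":0,"wy":0,"wz":-9.94,"claw":0},{"tx":16.25,"ty":-24.4,"tz":-2.5,"wx":0,"wy":0,"wz":-9.94,"claw":0},{"tx":16.25,"ty":-24.4,"tz":-2.5,"wx":0,"wy":0,"wz":-9.94,"claw":0},{"tx":16.25,"ty":-24.4,"tz":-2.5,"wx":0,"wy":0,"wz":-9.94,"claw":0},{"tx":16.25,"ty":-24.4,"tz":-2.5,"wx":0,"wy":0,"wz":-9.94,"claw":0},{"tx":16.25,"ty":-24.4,"tz":-2.5,"wx":0,"wy":0,"wz":-9.94,"claw":0}]'
python3 - <<'E'
from h import *
rows([(446,225,300),(446,225,165)])
m=eyes.camera_model("wrist");i=eyes.camera("wrist");cv2.imwrite("pics/w2.png",i);print(bot.get_obs()['joint_pos'])
import json;json.dump({k:np.array(v).tolist() for k,v in m.items()},open('w.json','w'))
E
```

```text
t: 2.52
ee_pos: [446.6, 222.2, 301.6]
orientation: [[-0.063, 0.998, 0.0], [0.998, 0.063, -0.001], [-0.001, -0.0, -1.0]]
wrist_force: [0.1, 0.4, -0.5]
finger_gap: 0.3
finger_force: 0.0
[ 0.09 -0.01  0.05] w [-0.    0.01 -0.02]
[ 0.1  -0.01  4.55] w [-0.    0.01 -0.02]
[  2.25328111  14.72904962 -42.99308144  98.01100787  10.57491485
  71.4207383  -39.54565815]
```

View pics/w2.png

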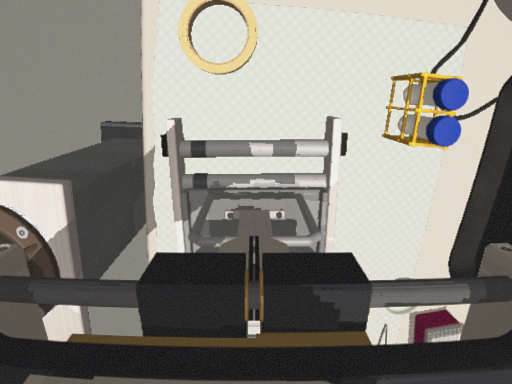

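The wrist view shows the closed fingers at (252, 240–330) and rollers at rows 148 and 182. A bar-like line is at row ~197 between columns ~205 and 310.

```bash
python3 - <<'E'
from h import *
import json;m=json.load(open('w.json'))
for n,c in [("ba",(444+59*.998,177+4,190)),("bm",(444,177,190)),("bb",(444-59,177-4,190)),("tcp",(446,222,301)),("plate+y edge",(451,185,52)),("plate +y -x",(354,175,52))]: print(n,proj(m,c).round())
print("line as bar",onz(m,205,197,190).round(),onz(m,310,197,190).round()," as plate edge",onz(m,252,197,52).round())
t=eyes.camera("top");s=eyes.camera("scene");cv2.imwrite("pics/t1.png",t);cv2.imwrite("pics/s1.png",s)
E
python3 -c "
import cv2
i=cv2.imread('pics/w2.png')[110:280,150:370];cv2.imwrite('pics/w3.png',cv2.resize(i,None,fx=3.5,fy=3.5,interpolation=2))"
```

```text
ba [311. 239.]
bm [248. 239.]
bb [185. 239.]
tcp [253. 252.]
plate+y edge [255. 190.]
plate +y -x [183. 193.]
line as bar [403. 216. 190.] [497. 222. 190.]  as plate edge [447. 175.  52.]
```

View pics/w3.png

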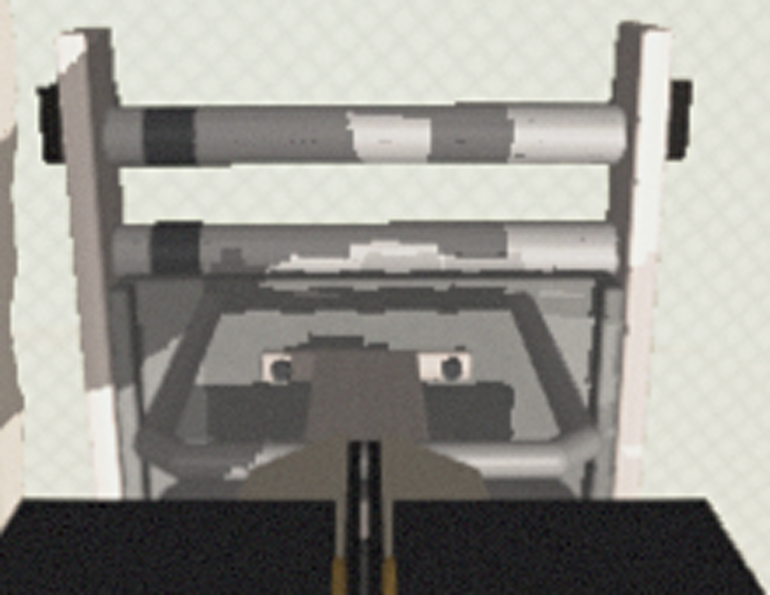

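The bar is at wrist row ~241, centred at column ~258, which matches the estimate within a centimetre. I'll lower the fingers behind it and push.

```bash
python3 -m pendant '[{"tx":0,"ty":0.2,"tz":2,"wx":0,"wy":0,"wz":0,"claw":0},{"tx":0,"ty":0.2,"tz":4,"wx":0,"wy":0,"wz":0,"claw":0},{"tx":0,"ty":0.2,"tz":4.5,"wx":0,"wy":0,"wz":0,"claw":0},{"tx":-0.4,"ty":0.2,"tz":4.5,"wx":0,"wy":0,"wz":0,"claw":0},{"tx":-0.8,"ty":0.2,"tz":4.5,"wx":0,"wy":0,"wz":0,"claw":0},{"tx":-1.1,"ty":0.2,"tz":4.5,"wx":0,"wy":0,"wz":0,"claw":0},{"tx":-1.5,"ty":0.2,"tz":4.5,"wx":0,"wy":0,"wz":0,"claw":0},{"tx":-2,"ty":0.2,"tz":4.5,"wx":0,"wy":0,"wz":0,"claw":0},{"tx":-2.5,"ty":0.2,"tz":4.5,"wx":0,"wy":0,"wz":0,"claw":0},{"tx":-3,"ty":0.2,"tz":4.5,"wx":0,"wy":0,"wz":0,"claw":0},{"tx":-3.5,"ty":0.2,"tz":4.5,"wx":0,"wy":0,"wz":0,"claw":0},{"tx":-4,"ty":0.2,"tz":4.5,"wx":0,"wy":0,"wz":0,"claw":0},{"tx":-4.5,"ty":0.2,"tz":4.5,"wx":0,"wy":0,"wz":0,"claw":0},{"tx":-5,"ty":0.2,"tz":4.5,"wx":0,"wy":0,"wz":0,"claw":0},{"tx":-5.4,"ty":0.2,"tz":4.5,"wx":0,"wy":0,"wz":0,"claw":0},{"tx":-5.7,"ty":0.2,"tz":4.5,"wx":0,"wy":0,"wz":0,"claw":0},{"tx":-5.9,"ty":0.2,"tz":4.5,"wx":0,"wy":0,"wz":0,"claw":0},{"tx":-6.0,"ty":0.2,"tz":4.5,"wx":0,"wy":0,"wz":0,"claw":0}]'
for k in 1; do python3 -m pendant '[{"tx":-0.1,"ty":0,"tz":0,"wx":0,"wy":0,"wz":0,"claw":0},{"tx":-0.2,"ty":0,"tz":0,"wx":0,"wy":0,"wz":0,"claw":0},{"tx":-0.3,"ty":0,"tz":0,"wx":0,"wy":0,"wz":0,"claw":0}]'; done
```

```text
t: 4.92
ee_pos: [463.8, 44.2, 166.6]
orientation: [[-0.066, 0.998, -0.0], [0.998, 0.066, -0.0], [-0.0, -0.0, -1.0]]
wrist_force: [0.2, 3.7, 2.3]
finger_gap: 0.2
finger_force: 1.8
t: 5.3
ee_pos: [464.4, 35.5, 166.6]
orientation: [[-0.066, 0.998, -0.0], [0.998, 0.066, -0.0], [0.0, -0.0, -1.0]]
wrist_force: [-0.7, 4.1, 1.0]
finger_gap: 0.0
finger_force: 1.7
```

```bash
python3 -m pendant '[{"tx":-0.1,"ty":0,"tz":0,"wx":0,"wy":0,"wz":0,"claw":0},{"tx":-0.2,"ty":0,"tz":0,"wx":0,"wy":0,"wz":0,"claw":0}]'|grep -E 'ee_|wrist'
python3 -m pendant '[{"tx":-0.1,"ty":0,"tz":0,"wx":0,"wy":0,"wz":0,"claw":0},{"tx":-0.2,"ty":0,"tz":0,"wx":0,"wy":0,"wz":0,"claw":0}]'|grep -E 'ee_|wrist'
```

```text
ee_pos: [464.9, 29.3, 166.7]
wrist_force: [-0.1, 3.4, 1.8]
ee_pos: [465.3, 23.3, 166.7]
wrist_force: [-1.1, 4.4, 1.2]
```

```bash
python3 -m pendant '[{"tx":-0.1,"ty":0,"tz":0,"wx":0,"wy":0,"wz":0,"claw":0},{"tx":-0.2,"ty":0,"tz":0,"wx":0,"wy":0,"wz":0,"claw":0}]'|grep -E 'ee_|wrist'
python3 -m pendant '[{"tx":-0.1,"ty":0,"tz":0,"wx":0,"wy":0,"wz":0,"claw":0},{"tx":-0.1,"ty":0,"tz":0,"wx":0,"wy":0,"wz":0,"claw":0}]'|grep -E 'ee_|wrist'
```

```text
ee_pos: [465.6, 20.8, 166.9]
wrist_force: [-2.8, 20.7, 2.8]
ee_pos: [465.7, 20.3, 167.2]
wrist_force: [-4.2, 23.2, 3.0]
```

```bash
python3 -m pendant '[{"tx":0.3,"ty":0,"tz":0,"wx":0,"wy":0,"wz":0,"claw":0},{"tx":1.3,"ty":0,"tz":0,"wx":0,"wy":0,"wz":0,"claw":0},{"tx":1.5,"ty":0,"tz":-2,"wx":0,"wy":0,"wz":0,"claw":60},{"tx":1.5,"ty":0,"tz":-4,"wx":0,"wy":0,"wz":0,"claw":60},{"tx":1.5,"ty":0,"tz":-4.5,"wx":0,"wy":0,"wz":0,"claw":60},{"tx":1.5,"ty":0,"tz":-4.5,"wx":0,"wy":0,"wz":0,"claw":60}]'
python3 - <<'E'
from h import *
t=eyes.camera("top");s=eyes.camera("scene");cv2.imwrite("pics/t2.png",t);cv2.imwrite("pics/s2.png",s)
a=cv2.resize(t[150:250,195:335],(700,500),interpolation=2)[:,150:550];b=cv2.resize(s[150:275,235:335],(400,500),interpolation=2)
cv2.imwrite("pics/e.png",np.hstack([a,b]))
E
```

```text
t: 7.05
ee_pos: [463.5, 58.6, 302.0]
orientation: [[-0.064, 0.998, 0.001], [0.998, 0.064, -0.001], [-0.001, 0.001, -1.0]]
wrist_force: [0.0, -1.0, -0.9]
finger_gap: 35.9
finger_force: 0.0
```

View pics/e.png

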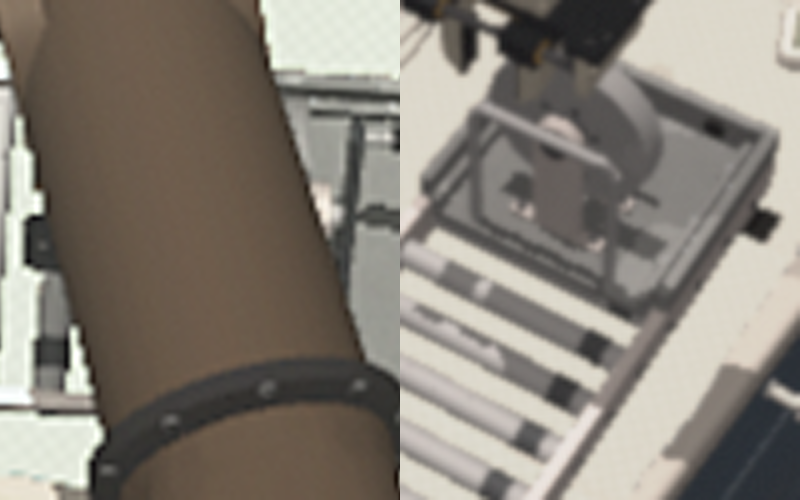

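The carrier sits in the bay, with its near plate corner at composite (635,310). In the top view the sleeve starts at (365,125) beyond the arm, so I'll locate it with a dark mask.

```bash
python3 - <<'E'
from h import *
m=eyes.camera_model("top");ms=eyes.camera_model("scene")
print("corner",onz(ms,293.75,227.5,52).round())
t=cv2.imread("pics/t2.png");g=t.max(2)
print("pred",proj(m,(517,-134,185)))
u,v=proj(m,(517,-134,185)).astype(int)
print(g[v-14:v+15:1,u-18:u+26:2])
E
```

```text
corner [369.  11.  52.]
pred [314.70086025 177.60325341]
[[243 235 239 236 236 240 241 239 243 233 236 233 233 233 236 231 237 231
  237 233 232 235]
 [230 219 228 225 242 209 209 212 223 238 239 236 235 235 231 236 232 234
  236 234 233 236]
 [157 148 169 181 233 101 108 107 143 221 229 225 238 238 235 237 230 238
  231 234 232 234]
 [158 157 173 182 175 182 179 178 190 167 177 178 228 231 225 234 235 237
  232 236 232 235]
 [145 149 152 180 178 188 185 186 187 185 181 177 174 188 167 234 239 232
  237 234 234 235]
 [ 75  81 100 126 137 153 151 161 168 172 179 180 179 173 142 236 237 232
  237 230 237 232]
 [ 64  64  55  55  54  55  57  62  76  87 112 127 129 174 153 239 232 236
  234 234 235 233]
 [119 122 112 122 113  98 103  78  70  64  56  63  51 179 170 237 232 237
  230 238 232 235]
 [170 180 173 183 192 170 171 145 134 130 123  99  58 181 144 236 235 234
  235 236 232 237]
 [133 146 142 141 177 173 173 180 186 198 199 143  60 181 140 236 236 233
  237 231 236 233]
 [ 58  66  55  85  69  86  97 114 137 159 164 124  60 180 186 234 233 234
  234 233 237 232]
 [ 69 122 120 150  9
[... 954 characters left out ...]
8  62  63 153 239 237 233 234
  234 235 232 238]
 [ 65 163 157 160 160 158 158 159 160 159 168  64  68 152 238 238 231 238
  233 232 233 235]
 [ 68 164 157 160 161 160 159 158 159 159 170  73  75 150 241 234 234 236
  234 232 234 231]
 [ 75 162 158 160 159 159 169 169 171 172 168  71  87 161 241 230 237 232
  235 232 235 232]
 [ 82 163 159 159 159 158 183 187 187 188 176  64  92 180 239 233 236 232
  237 232 234 235]
 [ 92 167 162 161 159 160 174 187 185 185 186  96  94 177 238 238 232 235
  235 233 233 235]
 [106 150 137 158 163 166 162 191 189 187 184 131  99 174 237 236 231 238
  232 236 233 233]
 [125  98  73 125 138 140 137 162 160 188 151 128 103 174 240 233 235 235
  233 236 233 233]]
```

```bash
python3 - <<'E'
from h import *
rows([(514,-134,300),(514,-134,165)])
E
```

```text
[-6.51  1.3   0.01] w [-0.02  0.01 -0.01]
[-6.51  1.31  4.51] w [-0.02  0.01 -0.01]
```

```bash
python3 -m pendant '[{"tx":-2,"ty":0.4,"tz":0,"wx":0,"wy":0,"wz":0,"claw":60},{"tx":-4,"ty":0.8,"tz":0,"wx":0,"wy":0,"wz":0,"claw":60},{"tx":-6,"ty":1.3,"tz":0,"wx":0,"wy":0,"wz":0,"claw":60},{"tx":-6.5,"ty":1.3,"tz":0,"wx":0,"wy":0,"wz":0,"claw":60},{"tx":-6.5,"ty":1.3,"tz":0,"wx":0,"wy":0,"wz":0,"claw":60},{"tx":-6.5,"ty":1.3,"tz":0,"wx":0,"wy":0,"wz":0,"claw":60}]'
python3 - <<'E'
from h import *
i=eyes.camera("wrist");m=eyes.camera_model("wrist")
print("pred",proj(m,(514,-134,184)),proj(m,(514,-134,168)),bot.get_obs()['joint_pos'].round())
cv2.imwrite("pics/w4.png",cv2.resize(i[100:384],None,fx=1.5,fy=1.5))
rows([(514,-134,165)])
E
```

```text
t: 7.9
ee_pos: [514.3, -130.5, 301.2]
orientation: [[-0.068, 0.998, -0.001], [0.998, 0.068, 0.001], [0.001, -0.001, -1.0]]
wrist_force: [-0.1, 1.2, -0.7]
finger_gap: 59.7
finger_force: 0.0
pred [253.23814988 195.22489983] [253.26939624 190.27431271] [ 36.  17. -35.  94.  10.  72.   3.]
[-0.12 -0.02  4.55] w [-0.   -0.    0.02]
```

View pics/w4.png

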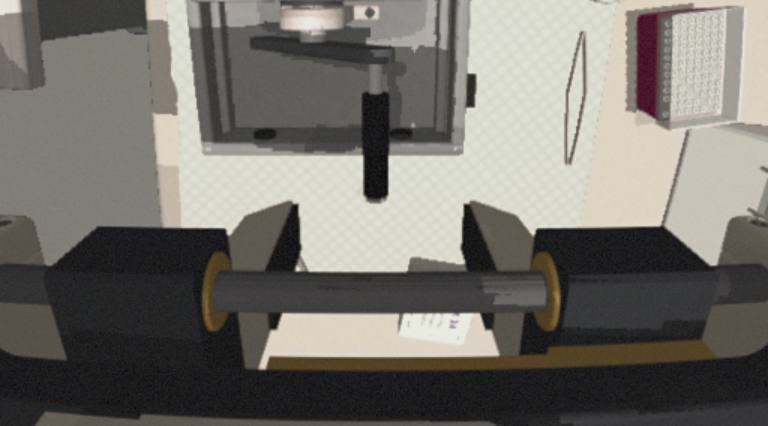

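The sleeve sits between the open fingers at about (375, 93–195), within 2 mm of the prediction, and the carrier edge is up at the end stop. I'll descend and close.

```bash
python3 -m pendant '[{"tx":-0.1,"ty":-0.05,"tz":1.8,"wx":0,"wy":0,"wz":0,"claw":60},{"tx":-0.1,"ty":-0.05,"tz":3.5,"wx":0,"wy":0,"wz":0,"claw":60},{"tx":-0.1,"ty":-0.05,"tz":4.5,"wx":0,"wy":0,"wz":0,"claw":60},{"tx":-0.1,"ty":-0.05,"tz":4.5,"wx":0,"wy":0,"wz":0,"claw":60},{"tx":-0.1,"ty":-0.05,"tz":4.5,"wx":0,"wy":0,"wz":0,"claw":60}]' 25
python3 -m pendant '[{"tx":0,"ty":0,"tz":0,"wx":0,"wy":0,"wz":0,"claw":0},{"tx":0,"ty":0,"tz":0,"wx":0,"wy":0,"wz":0,"claw":0},{"tx":0,"ty":0,"tz":0,"wx":0,"wy":0,"wz":0,"claw":0},{"tx":0,"ty":0,"tz":0,"wx":0,"wy":0,"wz":0,"claw":0},{"tx":0,"ty":0,"tz":0,"wx":0,"wy":0,"wz":0,"claw":0}]' 25
python3 -m pendant '[{"tx":0,"ty":0,"tz":0,"wx":0,"wy":0,"wz":0,"claw":0},{"tx":0,"ty":0,"tz":0,"wx":0,"wy":0,"wz":0,"claw":0}]' 25
```

```text
t: 8.57
ee_pos: [514.4, -134.8, 168.2]
orientation: [[-0.067, 0.998, 0.002], [0.998, 0.067, -0.0], [-0.0, 0.002, -1.0]]
wrist_force: [0.2, 0.4, 0.5]
finger_gap: 59.8
finger_force: 0.0
t: 9.2
ee_pos: [512.5, -135.8, 166.4]
orientation: [[-0.066, 0.998, -0.002], [0.998, 0.066, -0.0], [0.0, -0.002, -1.0]]
wrist_force: [-3.2, -0.1, 0.6]
finger_gap: 15.5
finger_force: 25.1
t: 9.45
ee_pos: [512.7, -135.7, 166.4]
orientation: [[-0.066, 0.998, -0.002], [0.998, 0.066, -0.0], [0.0, -0.002, -1.0]]
wrist_force: [-5.2, 0.1, -0.3]
finger_gap: 15.4
finger_force: 25.0
```

```bash
python3 -c "
import numpy as np
t=np.radians(np.arange(58,119,10));print(np.c_[np.degrees(t),55*(np.sin(t)-np.sin(t[0]))/30,-55*(np.cos(t)-np.cos(t[0]))/30].round(2))"
```

```text
[[ 5.80e+01  0.00e+00 -0.00e+00]
 [ 6.80e+01  1.50e-01  2.80e-01]
 [ 7.80e+01  2.40e-01  5.90e-01]
 [ 8.80e+01  2.80e-01  9.10e-01]
 [ 9.80e+01  2.60e-01  1.23e+00]
 [ 1.08e+02  1.90e-01  1.54e+00]
 [ 1.18e+02  6.00e-02  1.83e+00]]
```

```bash
python3 -m pendant '[{"tx":0,"ty":0.08,"tz":0.14,"wx":0,"wy":0,"wz":0,"claw":0},{"tx":0,"ty":0.15,"tz":0.28,"wx":0,"wy":0,"wz":0,"claw":0},{"tx":0,"ty":0.2,"tz":0.43,"wx":0,"wy":0,"wz":0,"claw":0},{"tx":0,"ty":0.24,"tz":0.59,"wx":0,"wy":0,"wz":0,"claw":0}]' | grep -E 't:|ee_|wris'
python3 -m pendant '[{"tx":0,"ty":0.02,"tz":0.16,"wx":0,"wy":0,"wz":0,"claw":0},{"tx":0,"ty":0.04,"tz":0.32,"wx":0,"wy":0,"wz":0,"claw":0},{"tx":0,"ty":0.03,"tz":0.48,"wx":0,"wy":0,"wz":0,"claw":0},{"tx":0,"ty":0.02,"tz":0.64,"wx":0,"wy":0,"wz":0,"claw":0}]'| grep -E 't:|ee_|wris'
python3 -m pendant '[{"tx":0,"ty":-0.03,"tz":0.16,"wx":0,"wy":0,"wz":0,"claw":0},{"tx":0,"ty":-0.07,"tz":0.31,"wx":0,"wy":0,"wz":0,"claw":0},{"tx":0,"ty":-0.13,"tz":0.46,"wx":0,"wy":0,"wz":0,"claw":0},{"tx":0,"ty":-0.2,"tz":0.6,"wx":0,"wy":0,"wz":0,"claw":0}]'
```

```text
t: 9.95
ee_pos: [523.2, -135.0, 149.7]
wrist_force: [6.3, 0.2, 4.6]
t: 10.45
ee_pos: [527.2, -134.7, 131.7]
wrist_force: [14.8, 0.8, 3.0]
t: 10.95
ee_pos: [521.3, -134.9, 113.2]
orientation: [[-0.066, 0.998, 0.011], [0.998, 0.066, 0.001], [0.0, 0.011, -1.0]]
wrist_force: [17.5, 1.2, -3.5]
finger_gap: 15.2
finger_force: 25.2
```

```bash
python3 -c "
import numpy as np
P=lambda t:55*np.array([np.sin(np.radians(t)),-np.cos(np.radians(t))])/30
a=np.array([470-514.2,-(129-111.5)])/30+P(115);print('align115',a.round(2))
for t in range(115,475,20): print(t,(P(t+10)-P(t)).round(2),(P(t+20)-P(t)).round(2))"
```

```text
align115 [0.19 0.19]
115 [-0.16  0.28] [-0.37  0.52]
135 [-0.24  0.21] [-0.52  0.37]
155 [-0.3   0.11] [-0.62  0.16]
175 [-0.32  0.  ] [-0.63 -0.06]
195 [-0.3  -0.11] [-0.58 -0.27]
215 [-0.24 -0.21] [-0.45 -0.45]
235 [-0.16 -0.28] [-0.27 -0.58]
255 [-0.06 -0.31] [-0.06 -0.63]
275 [ 0.06 -0.31] [ 0.16 -0.62]
295 [ 0.16 -0.28] [ 0.37 -0.52]
315 [ 0.24 -0.21] [ 0.52 -0.37]
335 [ 0.3  -0.11] [ 0.62 -0.16]
355 [0.32 0.  ] [0.63 0.06]
375 [0.3  0.11] [0.58 0.27]
395 [0.24 0.21] [0.45 0.45]
415 [0.16 0.28] [0.27 0.58]
435 [0.06 0.31] [0.06 0.63]
455 [-0.06  0.31] [-0.16  0.62]
```

```bash
f(){ grep -E 't:|ee_|wris'|cut -d: -f2|tr '\n' ' '; echo; }; (python3 -m pendant '[{"tx":0,"ty":0.1,"tz":0.1,"wx":0,"wy":0,"wz":0,"claw":0},{"tx":0,"ty":0.19,"tz":0.19,"wx":0,"wy":0,"wz":0,"claw":0}]'|f
python3 -m pendant '[{"tx":0,"ty":-0.16,"tz":0.28,"wx":0,"wy":0,"wz":0,"claw":0},{"tx":0,"ty":-0.37,"tz":0.52,"wx":0,"wy":0,"wz":0,"claw":0}]'|f
python3 -m pendant '[{"tx":0,"ty":-0.24,"tz":0.21,"wx":0,"wy":0,"wz":0,"claw":0},{"tx":0,"ty":-0.52,"tz":0.37,"wx":0,"wy":0,"wz":0,"claw":0}]'|f
python3 -m pendant '[{"tx":0,"ty":-0.3,"tz":0.11,"wx":0,"wy":0,"wz":0,"claw":0},{"tx":0,"ty":-0.62,"tz":0.16,"wx":0,"wy":0,"wz":0,"claw":0}]'|f
python3 -m pendant '[{"tx":0,"ty":-0.32,"tz":0,"wx":0,"wy":0,"wz":0,"claw":0},{"tx":0,"ty":-0.63,"tz":-0.06,"wx":0,"wy":0,"wz":0,"claw":0}]'|f
python3 -m pendant '[{"tx":0,"ty":-0.3,"tz":-0.11,"wx":0,"wy":0,"wz":0,"claw":0},{"tx":0,"ty":-0.58,"tz":-0.27,"wx":0,"wy":0,"wz":0,"claw":0}]'|f
)|tee log1
```

```text
11.2  [518.6, -135.0, 105.2]  [-12.7, 1.1, 7.8] 
 11.45  [507.5, -135.6, 89.6]  [-7.4, 1.1, 10.3] 
 11.7  [493.0, -136.3, 79.2]  [-4.0, 3.6, 14.2] 
 11.95  [475.9, -137.2, 74.4]  [2.4, 4.4, 0.1] 
 12.2  [455.8, -138.2, 75.5]  [2.3, 5.4, -5.0] 
 12.45  [437.8, -139.1, 83.5]  [2.5, 6.4, -5.1]
```

```bash
f(){ grep -E 't:|ee_|wris'|cut -d: -f2|tr '\n' ' '; echo; }; (
python3 -m pendant '[{"tx":0,"ty":-0.24,"tz":-0.21,"wx":0,"wy":0,"wz":0,"claw":0},{"tx":0,"ty":-0.45,"tz":-0.45,"wx":0,"wy":0,"wz":0,"claw":0}]'|f
python3 -m pendant '[{"tx":0,"ty":-0.16,"tz":-0.28,"wx":0,"wy":0,"wz":0,"claw":0},{"tx":0,"ty":-0.27,"tz":-0.58,"wx":0,"wy":0,"wz":0,"claw":0}]'|f
python3 -m pendant '[{"tx":0,"ty":-0.06,"tz":-0.31,"wx":0,"wy":0,"wz":0,"claw":0},{"tx":0,"ty":-0.06,"tz":-0.63,"wx":0,"wy":0,"wz":0,"claw":0}]'|f
python3 -m pendant '[{"tx":0,"ty":0.06,"tz":-0.31,"wx":0,"wy":0,"wz":0,"claw":0},{"tx":0,"ty":0.16,"tz":-0.62,"wx":0,"wy":0,"wz":0,"claw":0}]'|f
python3 -m pendant '[{"tx":0,"ty":0.16,"tz":-0.28,"wx":0,"wy":0,"wz":0,"claw":0},{"tx":0,"ty":0.37,"tz":-0.52,"wx":0,"wy":0,"wz":0,"claw":0}]'|f
python3 -m pendant '[{"tx":0,"ty":0.24,"tz":-0.21,"wx":0,"wy":0,"wz":0,"claw":0},{"tx":0,"ty":0.52,"tz":-0.37,"wx":0,"wy":0,"wz":0,"claw":0}]'|f
python3 -m pendant '[{"tx":0,"ty":0.3,"tz":-0.11,"wx":0,"wy":0,"wz":0,"claw":0},{"tx":0,"ty":0.62,"tz":-0.16,"wx":0,"wy":0,"wz":0,"claw":0}]'|f
python3 -m pendant '[{"tx":0,"ty":0.32,"tz":0,"wx":0,"wy":0,"wz":0,"claw":0},{"tx":0,"ty":0.63,"tz":0.06,"wx":0,"wy":0,"wz":0,"claw":0}]'|f
python3 -m pendant '[{"tx":0,"ty":0.3,"tz":0.11,"wx":0,"wy":0,"wz":0,"claw":0},{"tx":0,"ty":0.58,"tz":0.27,"wx":0,"wy":0,"wz":0,"claw":0}]'|f
)|tee -a log1
python3 - <<'E'
from h import *
print(bot.get_obs()['joint_pos'])
import re
D=np.array([[float(x) for x in re.findall(r'-?\d+\.?\d*',l)] for l in open('log1')])
x,z=D[:,1],D[:,3]
A=np.c_[2*x,2*z,np.ones(len(x))];s=np.linalg.lstsq(A,x*x+z*z,rcond=None)[0];print(s[:2],np.sqrt(s[2]+s[0]**2+s[1]**2))
for r in D:
  th=np.arctan2(r[1]-s[0],r[3]-s[1]);f=r[4:7];t=[np.cos(th),-np.sin(th)];print(np.degrees(th).round(),"R",np.hypot(r[1]-s[0],r[3]-s[1]).round(1),"push_t",-(f[0]*t[0]+f[2]*t[1]).round(1),"rad",-(f[0]*np.sin(th)+f[2]*np.cos(th)).round(1))
E
```

```text
12.7  [424.0, -139.8, 96.9]  [1.8, 7.9, -6.4] 
 12.95  [415.7, -140.2, 114.3]  [1.8, 7.0, -7.8] 
 13.2  [413.9, -140.3, 133.2]  [0.9, 7.5, -8.0] 
 13.45  [418.5, -140.1, 151.6]  [1.8, 6.1, -10.1] 
 13.7  [428.9, -139.6, 166.9]  [-2.4, 5.6, -9.3] 
 13.95  [443.7, -138.9, 177.9]  [-6.0, 6.0, -2.8] 
 14.2  [463.4, -138.0, 183.5]  [-6.5, 4.7, 3.3] 
 14.45  [483.3, -137.0, 181.9]  [-4.9, 1.7, 3.0] 
 14.7  [500.9, -136.0, 173.5]  [-4.7, 2.4, -0.2] 
[ 35.38861812  22.25539053 -34.14577288 106.45418787  14.85139432
  55.95633641  -1.44358092]
[468.80300798 128.85795257] 55.05022171672969
115.0 R 55.1 push_t 1.6 rad 14.8
135.0 R 55.1 push_t 2.0 rad 12.5
154.0 R 55.2 push_t 2.6 rad 14.5
173.0 R 54.9 push_t 2.4 rad -0.2
-166.0 R 54.9 push_t 3.4 rad -4.3
-146.0 R 54.9 push_t 4.9 rad -2.8
-126.0 R 55.0 push_t 6.3 rad -2.3
-105.0 R 55.1 push_t 8.0 rad -0.3
-85.0 R 55.1 push_t 7.9 rad 1.5
-66.0 R 55.2 push_t 8.5 rad 5.8
-46.0 R 55.1 push_t 8.4 rad 4.7
-27.0 R 55.1 push_t 6.6 rad -0.2
-6.0 R 54.9 push_t 6.1 rad -3.9
15.0 R 55.0 push_t 5.5 rad -1.6
36.0 R 55.0 push_t 3.7 rad 2.9
```

```bash
f(){ grep -E 't:|ee_|wris'|cut -d: -f2|tr '\n' ' '; echo; }; (
python3 -m pendant '[{"tx":0,"ty":0.24,"tz":0.21,"wx":0,"wy":0,"wz":0,"claw":0},{"tx":0,"ty":0.45,"tz":0.45,"wx":0,"wy":0,"wz":0,"claw":0}]'|f
python3 -m pendant '[{"tx":0,"ty":0.16,"tz":0.28,"wx":0,"wy":0,"wz":0,"claw":0},{"tx":0,"ty":0.27,"tz":0.58,"wx":0,"wy":0,"wz":0,"claw":0}]'|f
python3 -m pendant '[{"tx":0,"ty":0.06,"tz":0.31,"wx":0,"wy":0,"wz":0,"claw":0},{"tx":0,"ty":0.06,"tz":0.63,"wx":0,"wy":0,"wz":0,"claw":0}]'|f
python3 -m pendant '[{"tx":0,"ty":-0.06,"tz":0.31,"wx":0,"wy":0,"wz":0,"claw":0},{"tx":0,"ty":-0.16,"tz":0.62,"wx":0,"wy":0,"wz":0,"claw":0}]'|f
)|tee -a log1
python3 -c "
import numpy as np
P=lambda t:55*np.array([np.sin(np.radians(t)),-np.cos(np.radians(t))])/30
for t in range(115,-245,-20): print(t,(P(t-10)-P(t)).round(2),(P(t-20)-P(t)).round(2))"
```

```text
14.95  [514.4, -135.4, 159.7]  [-5.1, 2.4, -0.6] 
 15.2  [522.2, -135.0, 142.2]  [-7.7, 1.3, 0.4] 
 15.45  [523.5, -134.9, 123.2]  [-8.6, 1.5, 2.1] 
 15.7  [518.4, -135.2, 104.8]  [-11.7, 1.6, 7.6] 
115 [ 0.11 -0.3 ] [ 0.16 -0.62]
95 [ 0.   -0.32] [-0.06 -0.63]
75 [-0.11 -0.3 ] [-0.27 -0.58]
55 [-0.21 -0.24] [-0.45 -0.45]
35 [-0.28 -0.16] [-0.58 -0.27]
15 [-0.31 -0.06] [-0.63 -0.06]
-5 [-0.31  0.06] [-0.62  0.16]
-25 [-0.28  0.16] [-0.52  0.37]
-45 [-0.21  0.24] [-0.37  0.52]
-65 [-0.11  0.3 ] [-0.16  0.62]
-85 [0.   0.32] [0.06 0.63]
-105 [0.11 0.3 ] [0.27 0.58]
-125 [0.21 0.24] [0.45 0.45]
-145 [0.28 0.16] [0.58 0.27]
-165 [0.31 0.06] [0.63 0.06]
-185 [ 0.31 -0.06] [ 0.62 -0.16]
-205 [ 0.28 -0.16] [ 0.52 -0.37]
-225 [ 0.21 -0.24] [ 0.37 -0.52]
```

```bash
f(){ grep -E 't:|ee_|wris'|cut -d: -f2|tr '\n' ' '; echo; }; (
python3 -m pendant '[{"tx":0,"ty":0.11,"tz":-0.3,"wx":0,"wy":0,"wz":0,"claw":0},{"tx":0,"ty":0.16,"tz":-0.62,"wx":0,"wy":0,"wz":0,"claw":0}]'|f
python3 -m pendant '[{"tx":0,"ty":0,"tz":-0.32,"wx":0,"wy":0,"wz":0,"claw":0},{"tx":0,"ty":-0.06,"tz":-0.63,"wx":0,"wy":0,"wz":0,"claw":0}]'|f
python3 -m pendant '[{"tx":0,"ty":-0.11,"tz":-0.3,"wx":0,"wy":0,"wz":0,"claw":0},{"tx":0,"ty":-0.27,"tz":-0.58,"wx":0,"wy":0,"wz":0,"claw":0}]'|f
python3 -m pendant '[{"tx":0,"ty":-0.21,"tz":-0.24,"wx":0,"wy":0,"wz":0,"claw":0},{"tx":0,"ty":-0.45,"tz":-0.45,"wx":0,"wy":0,"wz":0,"claw":0}]'|f
python3 -m pendant '[{"tx":0,"ty":-0.28,"tz":-0.16,"wx":0,"wy":0,"wz":0,"claw":0},{"tx":0,"ty":-0.58,"tz":-0.27,"wx":0,"wy":0,"wz":0,"claw":0}]'|f
python3 -m pendant '[{"tx":0,"ty":-0.31,"tz":-0.06,"wx":0,"wy":0,"wz":0,"claw":0},{"tx":0,"ty":-0.63,"tz":-0.06,"wx":0,"wy":0,"wz":0,"claw":0}]'|f
python3 -m pendant '[{"tx":0,"ty":-0.31,"tz":0.06,"wx":0,"wy":0,"wz":0,"claw":0},{"tx":0,"ty":-0.62,"tz":0.16,"wx":0,"wy":0,"wz":0,"claw":0}]'|f
python3 -m pendant '[{"tx":0,"ty":-0.28,"tz":0.16,"wx":0,"wy":0,"wz":0,"claw":0},{"tx":0,"ty":-0.52,"tz":0.37,"wx":0,"wy":0,"wz":0,"claw":0}]'|f
python3 -m pendant '[{"tx":0,"ty":-0.21,"tz":0.24,"wx":0,"wy":0,"wz":0,"claw":0},{"tx":0,"ty":-0.37,"tz":0.52,"wx":0,"wy":0,"wz":0,"claw":0}]'|f
python3 -m pendant '[{"tx":0,"ty":-0.11,"tz":0.3,"wx":0,"wy":0,"wz":0,"claw":0},{"tx":0,"ty":-0.16,"tz":0.62,"wx":0,"wy":0,"wz":0,"claw":0}]'|f
python3 -m pendant '[{"tx":0,"ty":0,"tz":0.32,"wx":0,"wy":0,"wz":0,"claw":0},{"tx":0,"ty":0.06,"tz":0.63,"wx":0,"wy":0,"wz":0,"claw":0}]'|f
python3 -m pendant '[{"tx":0,"ty":0.11,"tz":0.3,"wx":0,"wy":0,"wz":0,"claw":0},{"tx":0,"ty":0.27,"tz":0.58,"wx":0,"wy":0,"wz":0,"claw":0}]'|f
python3 -m pendant '[{"tx":0,"ty":0.21,"tz":0.24,"wx":0,"wy":0,"wz":0,"claw":0},{"tx":0,"ty":0.45,"tz":0.45,"wx":0,"wy":0,"wz":0,"claw":0}]'|f
python3 -m pendant '[{"tx":0,"ty":0.28,"tz":0.16,"wx":0,"wy":0,"wz":0,"claw":0},{"tx":0,"ty":0.58,"tz":0.27,"wx":0,"wy":0,"wz":0,"claw":0}]'|f
python3 -m pendant '[{"tx":0,"ty":0.31,"tz":0.06,"wx":0,"wy":0,"wz":0,"claw":0},{"tx":0,"ty":0.63,"tz":0.06,"wx":0,"wy":0,"wz":0,"claw":0}]'|f
python3 -m pendant '[{"tx":0,"ty":0.31,"tz":-0.06,"wx":0,"wy":0,"wz":0,"claw":0},{"tx":0,"ty":0.62,"tz":-0.16,"wx":0,"wy":0,"wz":0,"claw":0}]'|f
python3 -m pendant '[{"tx":0,"ty":0.28,"tz":-0.16,"wx":0,"wy":0,"wz":0,"claw":0},{"tx":0,"ty":0.52,"tz":-0.37,"wx":0,"wy":0,"wz":0,"claw":0}]'|f
python3 -m pendant '[{"tx":0,"ty":0.21,"tz":-0.24,"wx":0,"wy":0,"wz":0,"claw":0},{"tx":0,"ty":0.37,"tz":-0.52,"wx":0,"wy":0,"wz":0,"claw":0}]'|f
)>log2
cat > fit.py <<'E'
from h import *
import re
L=lambda n:np.array([[float(x) for x in re.findall(r'-?\d+\.?\d*',l)] for l in open(n)])
res=[]
for n,sg in (("log1",1),("log2",-1)):
  D=L(n);x,z=D[:,1],D[:,3]
  A=np.c_[2*x,2*z,np.ones(len(x))];s=np.linalg.lstsq(A,x*x+z*z,rcond=None)[0]
  th=np.arctan2(x-s[0],z-s[1]);F=-(D[:,4]*np.cos(th)-D[:,6]*np.sin(th));R=-(D[:,4]*np.sin(th)+D[:,6]*np.cos(th))
  print(s[:2].round(1),np.sqrt(s[2]+s[0]**2+s[1]**2).round(1));print(np.c_[np.degrees(th),F,R].round(1).tolist())
  M=np.c_[np.ones(len(x)),np.cos(th),np.sin(th)]
  c=np.linalg.lstsq(M,F,rcond=None)[0];print("c",c.round(2),"rms",np.std(F-M@c).round(2))
  res.append(np.c_[sg*M[:,0],M[:,1:],np.abs(R),F])
  # F=c0-A sin(th+phi): weight angle = th+phi ; cos coef=-A sin phi ; sin coef=-A cos phi
  print("A",np.hypot(*c[1:]).round(2),"handle angle for heavy down",(180-np.degrees(np.arctan2(-c[1],-c[2])))%360)
a=np.vstack(res);c=np.linalg.lstsq(a[:,:3],a[:,4],rcond=None)[0]
print("joint",c,(180-np.degrees(np.arctan2(-c[1],-c[2])))%360)
E
python3 fit.py; tail -1 log2
```

```text
[468.8 128.9] 55.1
[[115.4, 1.6, 14.8], [135.4, 2.0, 12.5], [154.0, 2.6, 14.5], [172.6, 2.4, -0.2], [-166.3, 3.4, -4.3], [-145.6, 4.9, -2.8], [-125.5, 6.3, -2.3], [-105.3, 8.0, -0.3], [-85.5, 7.9, 1.5], [-65.7, 8.5, 5.8], [-46.4, 8.4, 4.7], [-27.1, 6.6, -0.2], [-5.6, 6.1, -3.9], [15.3, 5.5, -1.6], [35.7, 3.7, 2.9], [55.9, 2.4, 4.6], [76.0, 2.3, 7.4], [95.9, 1.2, 8.8], [115.9, 1.7, 13.8]]
c [ 4.69  1.35 -3.1 ] rms 0.44
A 3.38 handle angle for heavy down 203.5902247240009
[469.2 129. ] 55.0
[[95.6, -7.7, 6.5], [75.3, -8.0, 8.0], [55.1, -6.5, 11.1], [35.1, -5.4, 15.3], [15.6, -4.8, 19.9], [-2.9, -2.3, 20.8], [-20.3, -2.5, 13.4], [-40.6, -1.6, -12.5], [-62.9, -0.5, -10.9], [-84.1, -1.2, -10.8], [-104.4, -2.0, -10.1], [-124.7, -3.6, -8.6], [-144.8, -4.6, -8.3], [-165.0, -5.3, -6.7], [174.4, -6.5, -4.9], [153.5, -7.2, 8.0], [133.8, -8.1, 6.3], [114.3, -8.8, 8.4]]
c [-4.78  1.57 -3.28] rms 0.42
A 3.64 handle angle for heavy down 205.571249659307
joint [ 4.74087786  1.46076062 -3.18666043] 204.6266541128152
 20.2  [519.4, -135.3, 106.3]  [-11.3, 3.2, -4.6]
```

```bash
python3 -c "
import numpy as np
P=lambda t:55*np.array([np.sin(np.radians(t)),-np.cos(np.radians(t))])/30
for t in [125,135,145,155,165,175,185,195,203,207]: print(t,(P(t)-P(115)).round(2))"
```

```text
125 [-0.16  0.28]
135 [-0.37  0.52]
145 [-0.61  0.73]
155 [-0.89  0.89]
165 [-1.19  1.  ]
175 [-1.5   1.05]
185 [-1.82  1.05]
195 [-2.14  1.  ]
203 [-2.38  0.91]
207 [-2.49  0.86]
```

```bash
python3 -m pendant '[{"tx":0,"ty":-0.16,"tz":0.28,"wx":0,"wy":0,"wz":0,"claw":0},{"tx":0,"ty":-0.37,"tz":0.52,"wx":0,"wy":0,"wz":0,"claw":0},{"tx":0,"ty":-0.61,"tz":0.73,"wx":0,"wy":0,"wz":0,"claw":0},{"tx":0,"ty":-0.89,"tz":0.89,"wx":0,"wy":0,"wz":0,"claw":0},{"tx":0,"ty":-1.19,"tz":1.0,"wx":0,"wy":0,"wz":0,"claw":0},{"tx":0,"ty":-1.5,"tz":1.05,"wx":0,"wy":0,"wz":0,"claw":0},{"tx":0,"ty":-1.82,"tz":1.05,"wx":0,"wy":0,"wz":0,"claw":0},{"tx":0,"ty":-2.14,"tz":1.0,"wx":0,"wy":0,"wz":0,"claw":0},{"tx":0,"ty":-2.38,"tz":0.91,"wx":0,"wy":0,"wz":0,"claw":0},{"tx":0,"ty":-2.49,"tz":0.86,"wx":0,"wy":0,"wz":0,"claw":0},{"tx":0,"ty":-2.49,"tz":0.86,"wx":0,"wy":0,"wz":0,"claw":0},{"tx":0,"ty":-2.49,"tz":0.86,"wx":0,"wy":0,"wz":0,"claw":0},{"tx":0,"ty":-2.49,"tz":0.86,"wx":0,"wy":0,"wz":0,"claw":0}]'
python3 - <<'E'
from h import *
for _ in range(4): i=eyes.camera("scene");o=bot.get_obs();p=o['ee_pos'];print(p.round(1),o['wrist_force'].round(1),[np.degrees(np.arctan2(p[0]-c,p[2]-128.9)).round(1)%360 for c in (467,469,471)])
cv2.imwrite("pics/s3.png",i);t=eyes.camera("top");cv2.imwrite("pics/t3.png",t)
a=cv2.resize(i[150:275,235:335],(400,500),interpolation=2);b=cv2.resize(t[150:250,255:335],(400,500),interpolation=2)
cv2.imwrite("pics/f.png",np.hstack([a,b]))
E
```

```text
t: 21.82
ee_pos: [444.8, -139.3, 79.8]
orientation: [[-0.066, 0.998, -0.003], [0.998, 0.066, 0.001], [0.001, -0.002, -1.0]]
wrist_force: [-4.7, 6.7, -7.3]
finger_gap: 15.2
finger_force: 25.1
[ 444.8 -139.3   79.8] [-4.7  5.8 -6.7] [np.float64(204.3), np.float64(206.2), np.float64(208.1)]
[ 444.8 -139.3   79.8] [-3.4  6.3 -7.2] [np.float64(204.3), np.float64(206.2), np.float64(208.1)]
[ 444.8 -139.3   79.8] [-3.7  7.1 -6.9] [np.float64(204.3), np.float64(206.2), np.float64(208.1)]
[ 444.8 -139.3   79.8] [-5.2  6.7 -7.4] [np.float64(204.3), np.float64(206.2), np.float64(208.1)]
```

View pics/f.png

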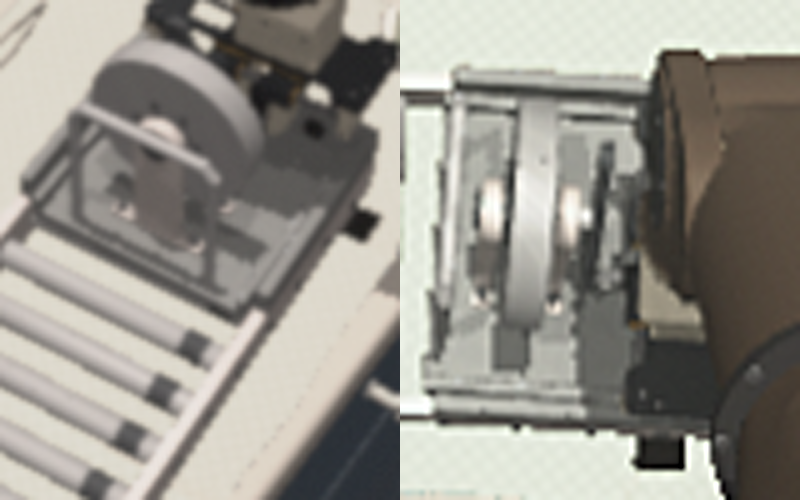

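The wheel is held at about 206.5°. The carrier looks seated in the bay, with its near corner at left crop (235,320). A small extra push along -y will confirm it is on the bumpers.

```bash
python3 -m pendant '[{"tx":-0.05,"ty":0,"tz":0,"wx":0,"wy":0,"wz":0,"claw":0},{"tx":-0.1,"ty":0,"tz":0,"wx":0,"wy":0,"wz":0,"claw":0},{"tx":-0.1,"ty":0,"tz":0,"wx":0,"wy":0,"wz":0,"claw":0},{"tx":-0.1,"ty":0,"tz":0,"wx":0,"wy":0,"wz":0,"claw":0},{"tx":-0.1,"ty":0,"tz":0,"wx":0,"wy":0,"wz":0,"claw":0}]'
```

```text
t: 22.7
ee_pos: [445.0, -140.1, 79.8]
orientation: [[-0.068, 0.998, -0.003], [0.998, 0.068, 0.003], [0.003, -0.002, -1.0]]
wrist_force: [-5.6, 14.6, -5.4]
finger_gap: 15.3
finger_force: 25.1
```

```bash
python3 -c "
from cell import ticket
print(ticket.sign_off())"
```

```text
the job is handed in; nothing more can be done
None
```

The job is handed in: the carrier is home, pressed on the bumpers with about 15 N. The force readings put the heavy side straight down with the handle at about 205–209°. I held it still at about 206.5° with the handle gripped, at 22.7 s on the clock.

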